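# Hang a coated board on the curing rack

### The arm

A 7-joint arm with a two-finger parallel gripper is mounted at the origin on a cart in front of the work surface, level with it; the furniture and walls round the work are solid. World frame = base frame: x ahead of the robot, y to its left, z up, the work surface at z = 0. Lengths are in m, angles in degrees, forces in N, time in s.
With the tool pointing down it reaches from about 0.425 to 0.875 m from the base axis. Payload 4.7 kg.
Tool frame: the origin (TCP) lies between the finger pads, 19 mm behind the fingertips; this is the grasp point; z points along the fingers, y is the line along which they close (so a half turn about z gives the same grasp; the last joint's range is limited). The gripper opens to 87 mm and grips with 3 to 60 N. Pads are 19 mm wide; open, the fingers measure 117 mm over their backs; the gripper's body (75 mm by 190 mm) begins 51 mm behind the grasp point.
Start: joints at [76.381, 18.392, -4.016, 83.108, 1.295, 78.541, -3.26], TCP at [0.162, -0.63, 0.241] pointing down, gripper open.
Joint ranges: [-163.93, 163.93], [-17.29, 119.83], [-79.2, 71.16], [3.27, 140.29], [-89.18, 269.18], [5.43, 117.66], [-154.24, 154.24]. Speed limits (degrees/s): [147.25, 147.25, 180, 180, 180, 180, 180].

### API

Orientations are given as [roll, pitch, yaw] about the fixed x, y, z axes, in that order (R = Rz(yaw) Ry(pitch) Rx(roll)).
In Python, from cell import env gives the robot as it stands.
- The arm moves only by the shell command python3 steer.py 'ROWS' [FORCE]. ROWS is rows parted by semicolons, their numbers by spaces, 1 to 8 of them, each of 5 numbers: dx, dy, dz in m, then a turn about the tool's z in degrees, then the finger opening in m; each row is the pose to reach, as a shift and turn from the pose commanded when the command began, along the tool's axes at that moment; what a row does not reach only later rows make up. A row lasts 1/12 s, in which the tool goes at most 0.0417 m and 7.16 degrees, less where a joint would pass 70% of its speed; a pose out of reach is approached as far as the arm can. The fingers move at their own pace and stop on an object; FORCE is the grip in N (left out, the last holds). Time passes only in rows, so rows that do not move let the fingers close. It prints the time, the measured TCP pose, the force, the opening and the grip force at its end.
- env.get_obs(): the state, without advancing time (a new reading comes with each control period).
- env.read_camera(name): name is "side" or "top" or "wrist"; returns a dict with "color" (480x640x3 uint8, blue, green, red), "fx", "fy", "cx", "cy" (pixels), "dist" ([k1, k2, p1, p2, k3] as OpenCV has them; the pictures are not rectified), "world_from_camera" (4x4, takes a point from camera to world coordinates). Camera axes: x right, y down, z forward; pixel columns grow to the right and rows downward; lengths in m; the calibration is good to about 2 mm. A picture is of the moment at which its call begins. There is no depth.
- env.sign_off(): hands the job in; it is judged then, once.
The state is a dict: "time_s": time; "qpos": joint angles; "joint_velocities": joint speeds; "effort": joint torques, N m; "tool_pos": TCP position; "tool_rot": TCP orientation; "force": force on the tool from outside, world axes, zero at the start; "wrist_torque": the same for the moment, N m; "grip_width": finger opening in m; "grasp_force": force on a finger pad.
Only numpy, scipy, OpenCV 4.12 (cv2) and the standard library are available. Lean on these libraries where they do the work, as an engineer would, in place of code of your own. Each camera call takes 0.05 s, during which the arm holds its last target. There are 200 camera calls.

### The job

The freshly coated circuit board in the bench stand has to join the one already on the curing rack: take its carrier out of the stand, hook it onto the rail (the keeper strip above the rail leaves room only at the gap in the middle) and slide the carriers along so that the two with boards hang still, one centred under each of the two pointers, either way round. Let nothing touch the wet boards, leave the empty carrier standing in its slot, and do not disturb the bottle, the jar and the tube on the bench.

Things in the scene. Friction and masses are not known exactly. Their poses are not given: they have to be found in the camera images.
- rack: Fixed curing rack, 110 x 372 x 201 mm. Origin on the bench below the middle of the rail; y along the rail, z up, x away from its front. Flat aluminium rail 12 mm wide (x), 16 mm high, top face at z = 175 mm, between posts (20 mm in x, inner faces at y = +-168 mm, top 196 mm). Drip tray 16 mm high below, x = -56 to 56 mm. In front of the rail (x below -20 mm) nothing else is higher than the tray.
- gap (a point): Loading gap: point in the middle of the rail's top face, axes as the rack's. Above it the keeper is open for 50 mm (y = -25 to 25 mm). Only here can a hook be put over the rail: come from the front with the hook's tip above the rail and the frame below it, then lower.
- keeper (a point): Steel keeper strips, 18 mm wide (x), 4 mm thick, from the posts to the gap, over the rail; this point is in the gap at the height of their underside, 17 mm above the rail's top face (a hung hook has 9 mm of play below them and slides along freely). Their ends at the gap turn up to 27 mm above the rail's top face.
- mark_left: Left (+y) pointer: dark steel clip, 24 x 14 mm, with a pointed nose to the front and a brass screw, fixed on the keeper strip 88 to 128 mm from the gap's middle. Origin on the middle of the rail's top face straight below it; axes as the rack's. The screw ends 29 mm above the origin, the nose reaches x = -19 mm.
- mark_right: Right (-y) pointer: the same kind of clip, 88 to 128 mm from the gap's middle on the other side. Origin on the middle of the rail's top face straight below it; axes as the rack's.
- carrier_hung: Carrier with a board, hanging anywhere along the rail, perhaps in the gap. Origin: middle of the hook's underside, which rests on the rail. x from the grip to the hook's open side (as the rack's x), z up. Hook: strip 20 mm wide (y), top 8 mm thick, inside free from x = -10 to 10 mm, tip (6 mm thick) down to z = -18 mm at +x, neck down to the frame at x = -16 to -10 mm.
- carrier_hung_grip (a point): Point to pinch on carrier_hung (TCP here): in its upright black grip, 24 mm in x, 10 mm thick (y), 62 mm high, whose top is 14 mm above this point. It stands 48 mm in front (-x) of the hook's middle and 8 mm below the hook's underside. Pinch from above, fingers closing along the carrier's y. Axes as the carrier's.
- carrier_hung_frame (a point): Middle of the underside of carrier_hung's frame, 116 mm below its origin. The frame spans 84 mm (x), 62 mm (z, up to 54 mm below the hook's underside) and is 8 mm thick (y); the board in it is 62 x 40 mm.
- carrier_new: Carrier with a board, of the same shape as carrier_hung (origin in the middle of the hook's underside), standing upright in one of the stand's two slots. All carriers weigh 120 to 270 g and balance below the hook's middle.
- carrier_new_grip (a point): Point to pinch on carrier_new (TCP here), in its upright black grip, placed as on carrier_hung: 48 mm in front (-x) of the origin, 8 mm below it; grip 10 mm thick (y), 24 mm in x. Axes as the carrier's.
- carrier_new_frame (a point): Middle of the underside of carrier_new's frame, 116 mm below its origin; frame 84 x 8 x 62 mm.
- carrier_empty: Carrier of the same shape without a board, in the stand's other slot, 80 mm beside carrier_new. Origin in the middle of the hook's underside. It stays there.
- stand: Fixed grey stand, 124 x 150 mm plate, 10 mm thick. Origin on the bench under its middle, z up. Slots 11 mm wide along x at y = 40 and -40 mm, between black cheeks that rise to 38 mm above the bench; the frame stands on the plate, grip towards -x. Lift a carrier straight up by 35 mm to clear the cheeks.
- alcohol_bottle: White pump bottle, 64 mm in diameter, 132 mm high, standing loose on the bench in front of the rack. Origin under its middle.
- flux_jar: Small jar with a red lid, 44 mm in diameter, 34 mm high, standing loose on the bench. Origin under its middle.
- silicone_tube: White tube with a blue cap, 42 x 109 x 22 mm, lying loose on the bench along its y axis. Origin under its middle.
- board_new: The wet circuit board in carrier_new, 62 x 40 mm, up to 11 mm thick. Origin in the middle of its rear face, 85 mm below the carrier's origin. Nothing may touch it.
- board_hung: The wet circuit board in carrier_hung, of the same size and place. Nothing may touch it.

How it is judged (in metres and radians):
At the end, for the whole second after the job is handed in: Both board carriers hang at rest, upright within 0.15 rad, one at each pointer: hook's middle within 8 mm of it along the rail and 9 mm across, hook's underside within 4 mm of the rail's top. The empty carrier stands upright within 15 mm of where it was (((y of carrier_new in the frame of mark_left between -0.008 and 0.008 m and z of carrier_new in the frame of mark_left between -0.004 and 0.004 m and x of carrier_new in the frame of mark_left between -0.009 and 0.009 m and y of carrier_hung in the frame of mark_right between -0.008 and 0.008 m and z of carrier_hung in the frame of mark_right between -0.004 and 0.004 m and x of carrier_hung in the frame of mark_right between -0.009 and 0.009 m) or (y of carrier_new in the frame of mark_right between -0.008 and 0.008 m and z of carrier_new in the frame of mark_right between -0.004 and 0.004 m and x of carrier_new in the frame of mark_right between -0.009 and 0.009 m and y of carrier_hung in the frame of mark_left between -0.008 and 0.008 m and z of carrier_hung in the frame of mark_left between -0.004 and 0.004 m and x of carrier_hung in the frame of mark_left between -0.009 and 0.009 m)) and angle between each of carrier_new, carrier_hung, carrier_empty's own z axis and vertical below 0.15 rad and linear speed of each of carrier_new, carrier_hung below 0.02 m/s and distance of carrier_empty from where it was at the start of the episode below 0.015 m); the robot touches nothing.
It fails at once if something touches a wet board (contact force between any of board_new, board_hung and anything else above 0.5 N).
It fails at once if the bottle, jar or tube is disturbed (moved by more than 20 mm) (distance of any of alcohol_bottle, flux_jar, silicone_tube from where it was at the start of the episode above 0.02 m).
It also fails if it takes over 53 s, if anything falls off the work surface, if the arm or the gripper's body presses on something with over 40 N, if the wrist force passes 120 N, or if a joint passes its speed limit or range.

## Working session

There is one attempt and no reset: what is moved stays moved. The work goes in short steps, Python scripts to look and compute and a shell command to move; the robot and the scene stay as the last step left them, time stands still between calls to the robot, and variables do not carry over. Pictures are saved under pics/ and viewed, at most 12 in all, crops included, and the job is handed in when it is done.

```bash
ls; mkdir -p pics; python3 - <<'E'
from cell import env
import cv2,numpy as np
o=env.get_obs();print({k:np.round(v,3) for k,v in o.items()})
for n in("side","top","wrist"):
    c=env.read_camera(n);cv2.imwrite(f"pics/{n}0.png",c["color"]);print(n,c["fx"],c["fy"],c["cx"],c["cy"],c["dist"],np.round(c["world_from_camera"],3).tolist())
E
```

```text
cell.py
pics
steer.py
{'time_s': np.float64(0.0), 'qpos': array([76.382, 18.438, -4.016, 83.174,  1.295, 78.541, -3.26 ]), 'joint_velocities': array([-0.149,  0.035,  0.015,  0.056,  0.067,  0.014,  0.112]), 'effort': array([-1.0000e-03, -4.9128e+01, -4.0400e-01, -3.1253e+01, -6.4000e-02,
        4.4000e-02,  0.0000e+00]), 'tool_pos': array([ 0.162, -0.629,  0.24 ]), 'tool_rot': array([-1.79892e+02,  5.00000e-03,  1.44290e+01]), 'force': array([ 0.184,  0.371, -0.757]), 'wrist_torque': array([-0.02 , -0.018, -0.017]), 'grasp_force': np.float64(0.0), 'grip_width': np.float64(0.087)}
side 586.0446579222296 586.0446579222296 317.22296911205365 236.72269523972903 [-0.07079634  0.          0.          0.          0.        ] [[-0.858, -0.232, 0.457, -0.071], [-0.513, 0.41, -0.755, 0.953], [-0.012, -0.882, -0.471, 0.743], [0.0, 0.0, 0.0, 1.0]]
top 467.84799788328286 467.84799788328286 322.7644898444745 250.60209787536505 [-0.11516738  0.          0.          0.          0.        ] [[-0.018, -0.991, 0.134, 0.354], [-1.0, 0.015, -0.022, -0.006], [0.02, -0.134, -0.991, 1.209], [0.0, 0.0, 0.0, 1.0]]
wrist 338.11917897711686 338.11917897711686 324.99115890300516 240.66386783016085 [-0.03432745  0.          0.          0.          0.        ] [[0.249, -0.926, -0.284, 0.239], [-0.968, -0.239, -0.071, -0.61], [-0.002, 0.293, -0.956, 0.384], [0.0, 0.0, 0.0, 1.0]]
```
View pics/top0.png

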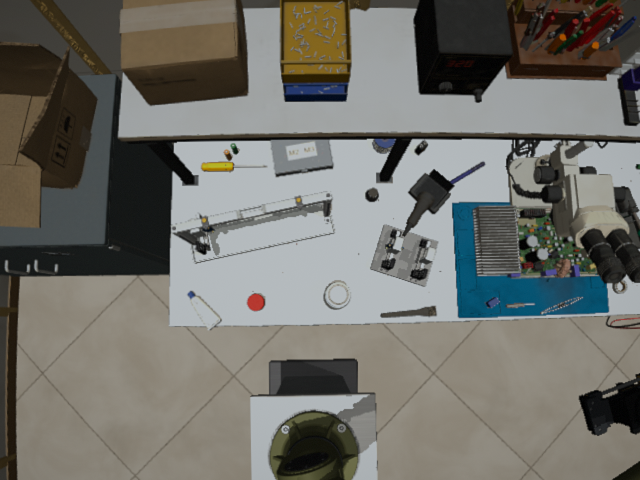

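View pics/side0.png

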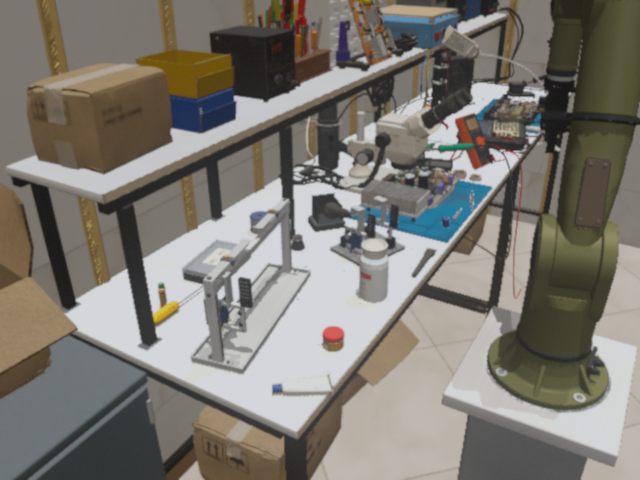

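The top view shows the rack (rail from (178,232) to (332,197), pointers near (203,218) and (298,200)), the stand at (405,255), the bottle at (337,293), the jar at (256,301) and the tube at (203,308). In the side view the hung carrier is near (235,300) and the stand at (368,235). I'll enlarge both views next.

```bash
python3 - <<'E'
import cv2
a=cv2.imread("pics/top0.png")[185:290,165:445];cv2.imwrite("pics/t1.png",cv2.resize(a,(784,294),interpolation=cv2.INTER_CUBIC))
b=cv2.imread("pics/side0.png")
L=cv2.resize(b[195:365,190:320],(390,510),interpolation=cv2.INTER_CUBIC);R=cv2.resize(b[180:280,320:420],(400,400),interpolation=cv2.INTER_CUBIC)
import numpy as np
m=np.zeros((510+0,790,3),np.uint8);m[:510,:390]=L;m[:400,390:]=R
t=cv2.resize(a,(784,294),interpolation=cv2.INTER_CUBIC)
cv2.imwrite("pics/s1.png",m)
E
```

View pics/t1.png

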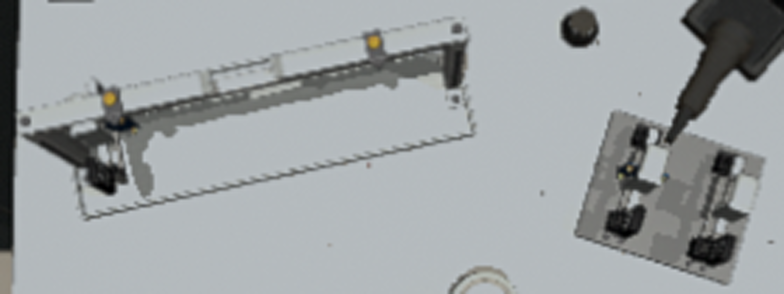

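View pics/s1.png

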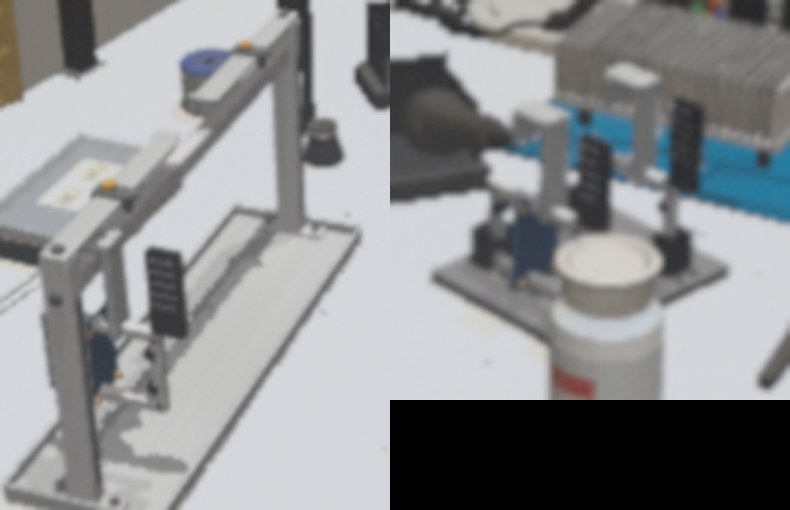

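The crops confirm that carrier_new, with the blue board, is in the left (+y) slot, top crop (630,175). The empty carrier is in the right slot at (715,205). The hung carrier is close to the left pointer, with its grip at side crop (165,290). Next I'll fit the stand, rack and obstacle poses.

```bash
cat > h.py <<'E'
import numpy as np,cv2
from scipy.optimize import least_squares
from cell import env
def cam(n):
    c=env.read_camera(n);K=np.array([[c["fx"],0,c["cx"]],[0,c["fy"],c["cy"]],[0,0,1.]]);return c["color"],K,np.array(c["dist"],float),np.array(c["world_from_camera"])
def proj(P,C):
    _,K,d,W=C;M=np.linalg.inv(W);return cv2.projectPoints(np.atleast_2d(np.float64(P)),cv2.Rodrigues(M[:3,:3])[0],M[:3,3],K,d)[0][:,0]
def ray(px,C):
    _,K,d,W=C;u=cv2.undistortPoints(np.float64([[px]]),K,d)[0,0];r=W[:3,:3]@[u[0],u[1],1];return W[:3,3],r
def atz(px,C,z):
    o,r=ray(px,C);return o+r*(z-o[2])/r[2]
def tri(*obs):
    A=np.zeros((3,3));b=np.zeros(3)
    for px,C in obs:
        o,r=ray(px,C);r=r/np.linalg.norm(r);N=np.eye(3)-np.outer(r,r);A+=N;b+=N@o
    return np.linalg.solve(A,b)
def T(p,L):
    c,s=np.cos(p[2]),np.sin(p[2]);L=np.atleast_2d(L);return np.c_[p[0]+c*L[:,0]-s*L[:,1],p[1]+s*L[:,0]+c*L[:,1],L[:,2]]
def fit(obs,p0):
    f=lambda p:np.concatenate([(proj(T(p,l),C)-px).ravel() for l,px,C in obs])
    s=least_squares(f,p0,loss="soft_l1");return s.x,f(s.x).reshape(-1,2)
E
python3 - <<'E'
from h import *
t=cam("top");s=cam("side")
st=[((.062,.075,.01),(383.6,224.3),t),((.062,-.075,.01),(438.6,241.1),t),((-.062,-.075,.01),(425.7,286.4),t),((-.062,.075,.01),(371.1,269.3),t),((-.062,-.075,.01),(404.3,247),s),((.062,.075,.01),(330.8,248.8),s)]
p,r=fit(st,[.4,-.2,0]);print("stand",p[:2].round(4),np.degrees(p[2]).round(2));print(r.round(1).tolist())
ps=p
rk=[((0,.177,.196),(173.9,227.9),t),((0,-.177,.196),(327.9,195.4),t),((-.055,-.186,.016),(334.3,232.9),t),((-.055,.186,.016),(195.7,262.5),t),((0,.177,.196),(209,277.7),s),((0,-.177,.196),(287,200),s),((-.055,-.186,.016),(309.3,271.7),s)]
p,r=fit(rk,[.5,.2,0]);print("rack",p[:2].round(4),np.degrees(p[2]).round(2));print(r.round(1).tolist())
c,sn=np.cos(p[2]),np.sin(p[2]);loc=lambda q:np.round([c*(q[0]-p[0])+sn*(q[1]-p[1]),-sn*(q[0]-p[0])+c*(q[1]-p[1]),q[2]],4)
print("ml",loc(tri(((204.3,220),t),((226,256.7),s))),"mr",loc(tri(((298.6,200),t),((271.7,210.3),s))))
print("hung grip",loc(tri(((201.8,248.6),t),((244.3,278),s))))
g=tri(((388.9,261.8),t),((371.3,214.5),s));print("new grip top",g,"model",T(ps,(-.048,.04,.14)))
print("empty",tri(((419.3,272.5),t),((394,205),s)),T(ps,(-.048,-.04,.14)))
for n,px,z in(("bottle",(337,293),.132),("jar",(256,301),.034),("tubeA",(192,293),.01),("tubeB",(217,325),.01)):print(n,atz(px,t,z).round(3))
E
```

```text
stand [ 0.5007 -0.2445] -18.07
[[-0.0, -0.1], [-0.6, -0.1], [-0.0, -0.2], [-0.7, 0.0], [1.7, -2.1], [-0.0, -2.1]]
rack [0.5799 0.1299] 11.06
[[-1.3, 0.2], [1.0, 0.1], [0.3, -0.4], [-2.3, -0.5], [0.3, 0.7], [-0.9, -0.8], [2.4, -2.2]]
ml [0.0034 0.1042 0.1992] mr [ 0.0043 -0.1086  0.1984]
hung grip [-0.0492  0.1274  0.1759]
new grip top [ 0.46872969 -0.1831931   0.13340933] model [[ 0.46745717 -0.19157105  0.14      ]]
empty [ 0.44194806 -0.25316351  0.13597237] [[ 0.44264564 -0.26762622  0.14      ]]
bottle [ 0.4   -0.06   0.132]
jar [0.388 0.138 0.034]
tubeA [0.411 0.306 0.01 ]
tubeB [0.329 0.241 0.01 ]
```

```bash
python3 steer.py '0.03 -0.025 -0.005 5 0.06;0.06 -0.05 -0.01 10 0.06;0.09 -0.078 -0.02 15 0.06;0.12 -0.104 -0.03 20 0.06;0.15 -0.13 -0.04 25 0.06;0.18 -0.155 -0.04 32.5 0.06;0.21 -0.18 -0.04 32.5 0.06;0.24 -0.208 -0.04 32.5 0.06'; python3 -c "
from cell import env
o=env.get_obs();print(o['tool_pos'].round(4),o['tool_rot'].round(2),o['force'].round(1))"
```

```text
time_s: 0.92
tool_pos: [0.3434, -0.3668, 0.2816]
tool_rot: [180.0, -0.0, -18.1]
force: [1.7, 0.2, -0.2]
grip_width: 0.0603
grasp_force: 0.0
[ 0.3434 -0.3668  0.2816] [ 1.7995e+02 -5.0000e-02 -1.8140e+01] [ 1.7  0.2 -0.2]
```

```bash
python3 steer.py '0.008 -0.035 0 0 0.06;0.016 -0.07 0 0 0.06;0.024 -0.105 0 0 0.06;0.032 -0.14 0 0 0.06;0.04 -0.175 0 0 0.06;0.047 -0.2 0 0 0.06;0.047 -0.2 0 0 0.06;0.047 -0.2 0 0 0.06'; python3 - <<'E'
from h import *
import pickle
c=cam("wrist");pickle.dump(c,open("w1.pkl","wb"));cv2.imwrite("pics/w1.png",c[0]);print(env.get_obs()["tool_pos"],proj(T([.5007,-.2445,np.radians(-18.07)],[(-.048,.04,.132),(0,.04,.134),(-.048,-.04,.132),(0,-.04,.134)]),c).round())
E
```

```text
time_s: 1.58
tool_pos: [0.4499, -0.1912, 0.2813]
tool_rot: [180.0, -0.0, -17.8]
force: [-0.6, -0.9, -1.1]
grip_width: 0.06
grasp_force: 0.0
[ 0.4490596  -0.19285747  0.28116632] [[318. 212.]
 [318. 156.]
 [408. 212.]
 [413. 157.]]
```

View pics/w1.png

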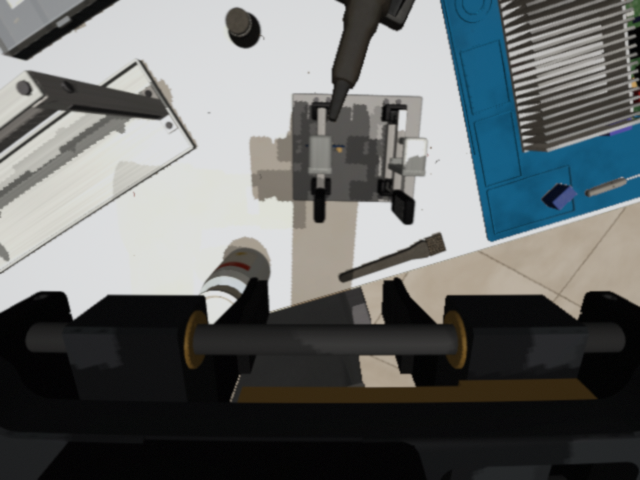

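The wrist view shows the new carrier's hook at (320,155) and its grip at about (320,208). The empty carrier is at (413,155), with the iron tip near (335,117). The model predicted (318,156) and (318,212), so the fit is good to about 2 mm. I'll refine it and check the iron tip's height.

```bash
python3 - <<'E'
from h import *
import pickle
c=pickle.load(open("w1.pkl","rb"));g=cv2.cvtColor(c[0],cv2.COLOR_BGR2GRAY)
for r in range(178,228,4):print(r,g[r,308:334].tolist())
print("hook cols row155",g[155,300:340].tolist());print("hook rows col320",g[125:180,320].tolist())
t=cam("top");iron=tri(((335,117),c),((404.5,235.5),t));print("iron",iron)
p=[.5007,-.2445,np.radians(-18.07)]
print(proj(T(p,[(-.06,.04,.132),(-.036,.04,.132),(-.036,.04,.07),(-.016,.04,.134),(.016,.04,.134),(0,.05,.134),(0,.03,.134),(-.048,.045,.132),(-.048,.035,.132)]),c).round(1).tolist())
E
```

```text
178 [58, 58, 55, 44, 30, 20, 19, 29, 60, 94, 113, 118, 122, 131, 135, 125, 93, 55, 35, 31, 34, 41, 56, 72, 79, 80]
182 [57, 55, 45, 28, 15, 12, 13, 25, 58, 94, 111, 114, 114, 115, 113, 98, 68, 35, 17, 16, 18, 23, 40, 61, 76, 80]
186 [57, 54, 42, 27, 14, 11, 12, 28, 62, 93, 106, 107, 106, 108, 109, 98, 70, 36, 17, 16, 17, 22, 40, 64, 77, 80]
190 [61, 59, 47, 29, 15, 10, 11, 11, 7, 5, 5, 4, 5, 4, 5, 7, 10, 12, 12, 15, 17, 23, 44, 65, 78, 80]
194 [72, 76, 69, 52, 35, 25, 20, 13, 6, 5, 5, 4, 4, 4, 3, 6, 12, 20, 24, 25, 27, 37, 56, 71, 79, 80]
198 [72, 77, 80, 78, 72, 59, 36, 17, 8, 8, 7, 8, 8, 7, 6, 10, 22, 40, 57, 67, 75, 78, 80, 80, 80, 80]
202 [157, 156, 156, 153, 136, 96, 48, 20, 11, 12, 11, 10, 10, 9, 10, 14, 45, 94, 131, 149, 155, 156, 157, 157, 157, 156]
206 [159, 159, 159, 155, 138, 98, 50, 19, 10, 11, 12, 10, 11, 10, 8, 15, 48, 96, 137, 156, 159, 159, 159, 159, 159, 159]
210 [159, 159, 159, 156, 137, 97, 48, 17, 9, 9, 10, 10, 9, 8, 9, 18, 51, 99, 138, 156, 159, 158, 158, 159, 159, 159]
214 [159, 159, 159, 155, 137, 97, 48, 16, 9, 9, 9, 8, 9, 9, 7, 17, 49, 97, 137, 155, 159, 158,
[... 380 characters left out ...]
 159, 159, 159, 158]
hook cols row155 [60, 60, 60, 60, 61, 60, 60, 64, 73, 88, 105, 120, 128, 132, 135, 136, 134, 133, 133, 134, 134, 134, 134, 134, 136, 136, 137, 135, 130, 121, 106, 91, 82, 81, 81, 82, 83, 82, 81, 83]
hook rows col320 [158, 157, 157, 157, 157, 157, 157, 157, 153, 139, 116, 112, 123, 134, 139, 140, 138, 138, 138, 138, 137, 137, 137, 136, 136, 136, 135, 135, 134, 134, 134, 134, 134, 134, 134, 133, 132, 132, 132, 131, 132, 132, 135, 144, 148, 142, 135, 127, 123, 140, 152, 151, 138, 122, 115]
iron [ 0.54050234 -0.23210019  0.0812646 ]
[[317.7, 225.0], [317.7, 198.3], [318.9, 188.2], [317.6, 175.4], [317.5, 136.3], [305.6, 156.1], [329.5, 156.2], [312.1, 211.8], [323.4, 211.8]]
```

```bash
python3 steer.py '0.01 -0.003 0.035 0 0.06;0.02 -0.0055 0.07 0 0.06;0.02 -0.0055 0.08 0 0.06;0.02 -0.0055 0.08 0 0.06'; python3 - <<'E'
from h import *
import pickle
c=cam("wrist");pickle.dump(c,open("w2.pkl","wb"));cv2.imwrite("pics/w2.png",c[0]);o=env.get_obs();print(o["tool_pos"],o["tool_rot"])
g=cv2.cvtColor(c[0],cv2.COLOR_BGR2GRAY)
p=[.5007,-.2445,np.radians(-18.07)]
q=proj(T(p,[(-.06,.04,.132),(-.036,.04,.132),(-.036,.04,.07),(-.016,.04,.134),(.016,.04,.134),(0,.05,.134),(0,.03,.134),(-.048,.045,.132),(-.048,.035,.132)]),c).round(1);print(q.tolist())
u,v=q[0].round().astype(int);print("col",[(r,int(g[r,u+2])) for r in range(v-55,v+14,2)])
r=int(q[7,1]);print("row",int(q[7,0])-14,g[r,int(q[7,0])-14:int(q[8,0])+16].tolist())
u,v=q[4].round().astype(int);print("hookcol",v-14,g[v-14:v+70:2,u+2].tolist())
E
```

```text
time_s: 2.02
tool_pos: [0.4671, -0.1942, 0.198]
tool_rot: [-179.9, 0.4, -18.2]
force: [-0.3, 0.7, 0.4]
grip_width: 0.0599
grasp_force: 0.0
[ 0.46844813 -0.19452551  0.20037919] [-179.98244486    0.19395014  -18.177541  ]
[[319.2, 280.0], [319.0, 246.1], [320.3, 222.5], [318.7, 216.9], [318.3, 165.0], [302.2, 191.6], [334.8, 191.5], [311.5, 263.4], [326.6, 263.3]]
col [(225, 5), (227, 5), (229, 3), (231, 4), (233, 6), (235, 5), (237, 5), (239, 3), (241, 4), (243, 5), (245, 9), (247, 8), (249, 8), (251, 9), (253, 7), (255, 11), (257, 8), (259, 8), (261, 9), (263, 8), (265, 9), (267, 8), (269, 6), (271, 8), (273, 9), (275, 24), (277, 138), (279, 160), (281, 160), (283, 160), (285, 160), (287, 160), (289, 160), (291, 160), (293, 160)]
row 297 [159, 160, 159, 160, 160, 159, 160, 160, 161, 160, 160, 159, 160, 155, 128, 80, 30, 10, 7, 8, 8, 7, 9, 8, 8, 8, 9, 7, 7, 14, 55, 116, 151, 160, 160, 160, 160, 160, 160, 160, 159, 159, 159, 158, 159]
hookcol 151 [157, 155, 156, 155, 118, 64, 94, 121, 135, 137, 137, 137, 136, 136, 135, 134, 134, 134, 132, 133, 132, 132, 131, 130, 130, 130, 127, 112, 99, 94, 94, 87, 104, 111, 112, 90, 16, 5, 4, 5, 5, 5]
```

```bash
python3 - <<'E'
from h import *
import pickle
a=pickle.load(open("w1.pkl","rb"));b=pickle.load(open("w2.pkl","rb"))
p=[.5007,-.2445,np.radians(-18.07)];c,s=np.cos(p[2]),np.sin(p[2])
loc=lambda q:np.round([c*(q[0]-p[0])+s*(q[1]-p[1]),-s*(q[0]-p[0])+c*(q[1]-p[1]),q[2]],4)
f=tri(((319.3,221.8),a),((319.6,276.3),b));h=tri(((320.2,134.3),a),((320,160.5),b))
print("grip front top",loc(f),"at z",loc(atz((319.6,276.3),b,.132)),loc(atz((319.3,221.8),a,.132)))
print("hook rear top",loc(h),loc(atz((320,160.5),b,.134)),loc(atz((320.2,134.3),a,.134)))
E
```

```text
grip front top [-0.0567  0.0391  0.1333] at z [-0.0573  0.0397  0.132 ] [-0.0571  0.0386  0.132 ]
hook rear top [0.0177 0.0385 0.1209] [0.0187 0.0389 0.134 ] [0.0176 0.0378 0.134 ]
```

```bash
python3 steer.py '0.0007 -0.0017 0.04 0 0.06;0.0007 -0.0017 0.07 0 0.06;0.0007 -0.0017 0.0815 0 0.06;0.0007 -0.0017 0.0815 0 0.06;0.0007 -0.0017 0.0815 0 0.0;0.0007 -0.0017 0.0815 0 0;0.0007 -0.0017 0.0815 0 0;0.0007 -0.0017 0.0815 0 0' 60;  python3 steer.py '0 0 0 0 0;0 0 0 0 0'
```

```text
time_s: 2.73
tool_pos: [0.4723, -0.1929, 0.1216]
tool_rot: [180.0, -0.2, -18.1]
force: [0.1, 0.5, 0.3]
grip_width: 0.041
grasp_force: 0.0
time_s: 2.9
tool_pos: [0.4715, -0.1925, 0.1204]
tool_rot: [180.0, -0.1, -18.1]
force: [-0.4, 0.3, -0.3]
grip_width: 0.0278
grasp_force: 0.0
```

```bash
python3 steer.py '0 0 0 0 0;0 0 0 0 0;0 0 0 0 0;0 0 0 0 0;0 0 0 0 0';python3 - <<'E'
from h import *
o=env.get_obs();print(o["tool_pos"],o["tool_rot"])
E
```

```text
time_s: 3.32
tool_pos: [0.4711, -0.1923, 0.1198]
tool_rot: [180.0, 0.0, -18.1]
force: [-0.4, 0.4, 1.1]
grip_width: 0.0094
grasp_force: 60.0
[ 0.47113507 -0.19231068  0.1197542 ] [ 1.79993488e+02  7.21076840e-03 -1.80663540e+01]
```

```bash
python3 steer.py '0 0 -0.015 0 0;0 0 -0.04 0 0;0 0 -0.07 0 0;0 0 -0.1 0 0;0 0 -0.13 0 0;0 0 -0.15 0 0;0 0 -0.16 0 0;0 0 -0.16 0 0'; python3 - <<'E'
from h import *
import pickle
o=env.get_obs();print(o["tool_pos"],o["tool_rot"],o["force"],o["grip_width"])
c=cam("wrist");pickle.dump(c,open("w3.pkl","wb"));cv2.imwrite("pics/w3.png",c[0]);s=cam("side")[0]
m=np.zeros((480,800,3),np.uint8);m[:300,:400]=cv2.resize(c[0],(400,300));m[:400,400:]=cv2.resize(s[120:280,300:460],(400,400));cv2.imwrite("pics/m3.png",m[:400])
E
```

```text
time_s: 3.98
tool_pos: [0.4721, -0.1926, 0.2816]
tool_rot: [180.0, -0.2, -18.1]
force: [-0.6, -0.1, -1.8]
grip_width: 0.01
grasp_force: 60.0
[ 0.4720948  -0.19259172  0.28157712] [179.96157686  -0.19473598 -18.0753605 ] [-0.59382565 -0.08073765 -1.83760307] 0.00995796800578808
```

View pics/m3.png

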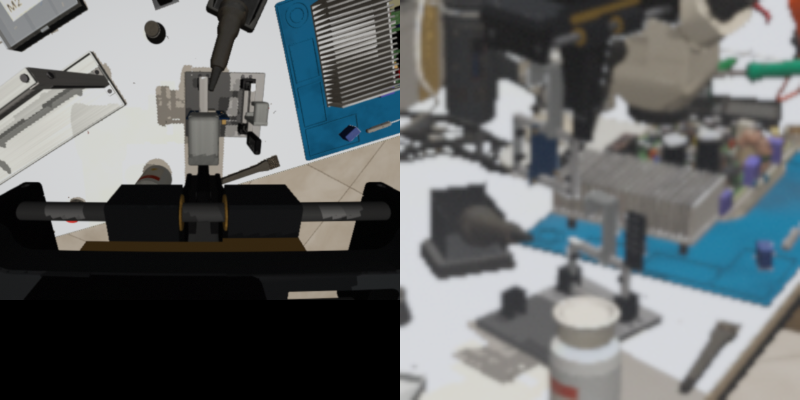

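The carrier is lifted clear and upright in the fingers, and the empty one is still standing. I'll move it in front of the loading gap, still high.

```bash
python3 steer.py '-0.01 -0.028 0 -3 0;-0.022 -0.062 0 -7 0;-0.035 -0.099 0 -11 0;-0.049 -0.138 0 -15 0;-0.063 -0.178 0 -19 0;-0.077 -0.218 0 -23 0;-0.09 -0.255 0 -27 0;-0.1 -0.28 0 -29.1 0'; python3 steer.py '0 0 0 0 0;0 0 0 0 0';  python3 - <<'E'
from h import *
import pickle
o=env.get_obs();print(o["tool_pos"],o["tool_rot"],o["force"],o["grip_width"])
c=cam("wrist");pickle.dump(c,open("w4.pkl","wb"));cv2.imwrite("pics/w4.png",c[0])
P=[.5799,.1299,np.radians(11.06)]
print(proj(T(P,[(0,.177,.196),(0,-.177,.196),(0,.104,.204),(0,-.1086,.204),(-.009,.025,.196),(-.009,-.025,.196),(-.055,-.186,.016)]),c).round(1).tolist())
E
```

```text
time_s: 4.75
tool_pos: [0.461, 0.1094, 0.2778]
tool_rot: [-179.9, 0.2, 11.5]
force: [-0.1, 0.5, -1.6]
grip_width: 0.0098
grasp_force: 60.0
time_s: 4.92
tool_pos: [0.4616, 0.1065, 0.2778]
tool_rot: [-180.0, 0.2, 11.3]
force: [-0.1, 0.1, -1.8]
grip_width: 0.0097
grasp_force: 60.0
[0.46156318 0.10649738 0.27780576] [-179.98612141    0.18886358   11.27458153] [-0.06160617  0.1022717  -1.78386408] 0.009670993677938127
[[39.6, 69.8], [608.3, 72.0], [147.4, 64.6], [508.1, 66.2], [283.2, 82.2], [364.7, 82.5], [483.4, 150.3]]
```

View pics/w4.png

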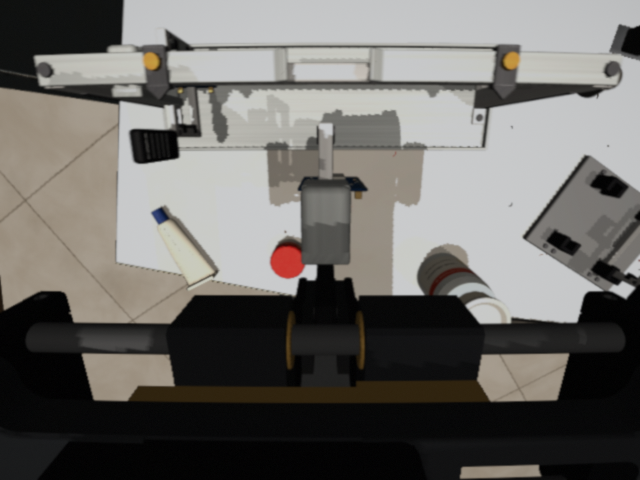

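The wrist view shows the post holes at (44,70) and (613,70) and the pointer screws at (151,61) and (511,61). The gap between the keeper ends spans x of about 288 to 369. The hung hook peeks out left of the left pointer, near (122,52), and its grip is at (155,145). I'll refine the rack from these features.

```bash
python3 - <<'E'
from h import *
import pickle
c=pickle.load(open("w4.pkl","rb"));g=cv2.cvtColor(c[0],cv2.COLOR_BGR2GRAY)
for u in(230,328,440):print(u,g[40:100,u].tolist())
print("row66",g[66,270:390].tolist())
hs=cv2.cvtColor(c[0],cv2.COLOR_BGR2HSV);m=((hs[:,:,0]>10)&(hs[:,:,0]<28)&(hs[:,:,1]>130)&(hs[:,:,2]>90)).astype(np.uint8);m[90:]=0
print(cv2.connectedComponentsWithStats(m)[2:4])
k=g[:90];
for a,b in((30,58),(598,626)):
    w=(k[58:82,a:b]<90);y,x=np.nonzero(w);print(x.mean()+a,y.mean()+58,len(x))
E
```

```text
230 [199, 198, 193, 182, 188, 171, 102, 74, 129, 172, 175, 191, 199, 199, 199, 200, 199, 199, 199, 200, 199, 199, 199, 199, 199, 200, 200, 200, 200, 200, 200, 200, 200, 200, 200, 200, 200, 200, 201, 199, 191, 154, 86, 53, 62, 87, 107, 111, 114, 115, 117, 122, 146, 174, 182, 181, 190, 198, 200, 200]
328 [199, 196, 189, 180, 169, 127, 84, 124, 173, 194, 198, 199, 197, 196, 195, 197, 199, 194, 179, 169, 167, 162, 156, 175, 192, 198, 200, 200, 200, 200, 201, 200, 201, 201, 200, 200, 201, 200, 199, 188, 162, 114, 68, 60, 82, 100, 107, 108, 111, 129, 170, 190, 195, 195, 198, 200, 200, 200, 200, 198]
440 [198, 196, 187, 182, 181, 158, 102, 90, 151, 173, 176, 191, 198, 197, 198, 197, 197, 196, 197, 198, 199, 199, 199, 198, 199, 199, 198, 199, 199, 199, 200, 199, 199, 200, 200, 200, 199, 200, 199, 197, 183, 139, 76, 46, 53, 84, 109, 115, 117, 140, 177, 189, 193, 197, 199, 200, 200, 201, 201, 200]
row66 [200, 200, 197, 189, 179, 168, 162, 162, 162, 164, 166, 165, 168, 172, 170, 160, 141, 123, 117, 119, 124, 126, 134, 153, 174, 190, 198, 200, 201, 200, 201, 200, 200, 200, 200, 200, 200, 201, 200, 201, 200, 200, 199, 200, 199, 201, 200, 200, 200, 200, 200, 201, 200, 200, 200, 200, 200, 200, 200, 200, 200, 200, 200, 200, 200, 201, 200, 199, 200, 200, 200, 200, 200, 200, 200, 200, 200, 200, 200, 201, 201, 200, 200, 199, 196, 191, 188, 186, 186, 186, 186, 185, 186, 186, 183, 174, 158, 135, 112, 112, 137, 161, 173, 174, 167, 164, 164, 163, 162, 162, 164, 169, 179, 189, 197, 200, 200, 200, 200, 200]
(array([[     0,      0,    640,    480, 306755],
       [   144,     52,     16,     18,    221],
       [   503,     52,     16,     18,    222],
       [   210,     88,      2,      1,      2]], dtype=int32), array([[319.48354224, 239.75959968],
       [151.30769231,  60.64705882],
       [510.65765766,  60.2027027 ],
       [210.5       ,  88.        ]]))
38.9748427672956 70.21069182389937 318
611.971264367816 69.08620689655173 174
```

```bash
python3 - <<'E'
from h import *
import pickle
c=pickle.load(open("w4.pkl","rb"))
P=[.5799,.1299,np.radians(11.06)]
for pt in[(-.006,0,.175),(.006,0,.175),(-.009,.06,.196),(.009,.06,.196),(-.009,-.07,.196),(.009,-.07,.196)]:print(pt,proj(T(P,pt),c).round(1))
# fit: front keeper edge rows & gap centre
def f(q):
    e=[]
    for y,u,v in((.06,230,80.9),(-.07,440,80.9)):
        a=proj(T(q,(-.009,y,.196)),c)[0];e.append(a[1]-v)
    a=proj(T(q,[(-.006,0,.175),(.006,0,.175)]),c);e+=[a[0,1]-79.8,a[1,1]-62.3]
    h=proj(T(q,[(0,.177,.196),(0,-.177,.196),(0,.025,.202),(0,-.025,.202)]),c);e+=[h[0,0]-44,h[1,0]-612.5,(h[2,0]+h[3,0])/2-329]
    return np.array(e)
s=least_squares(f,P);q=s.x;print(q[:2],np.degrees(q[2]),s.fun.round(1))
cc,ss=np.cos(q[2]),np.sin(q[2]);loc=lambda w:np.round([cc*(w[0]-q[0])+ss*(w[1]-q[1]),-ss*(w[0]-q[0])+cc*(w[1]-q[1]),w[2]],4)
print("marks",loc(atz((151.3,60.6),c,.204)),loc(atz((510.7,60.2),c,.204)))
print("hung hook top left/mid",loc(atz((108,53),c,.183)),loc(atz((135,53),c,.183)),"grip top left edge",loc(atz((133,146),c,.181)))
o=env.get_obs();g=o["tool_pos"];print("tcp loc",loc(g),o["tool_rot"][2]-np.degrees(q[2]))
# gripped hook edges at its top z
z=g[2]+.016;print("new hook",[loc(atz(u,c,z)) for u in((302,220),(350.5,220),(326,179),(326,262))])
im=c[0][30:180,100:230];cv2.imwrite("pics/hg.png",cv2.resize(im,(650,600),interpolation=cv2.INTER_CUBIC)[:, :])
E
```

```text
(-0.006, 0, 0.175) [[324.1  82.2]]
(0.006, 0, 0.175) [[324.1  62.7]]
(-0.009, 0.06, 0.196) [[226.4  82.4]]
(0.009, 0.06, 0.196) [[224.2  50.1]]
(-0.009, -0.07, 0.196) [[437.7  83.3]]
(0.009, -0.07, 0.196) [[440.4  51.2]]
[0.58138621 0.12735811] 11.301804573933275 [ 0.2  0.3  0.9 -1.2 -0.3  0.6 -0.3]
marks [0.0016 0.1042 0.204 ] [ 0.0018 -0.1069  0.204 ]
hung hook top left/mid [0.0109 0.1419 0.183 ] [0.0105 0.1241 0.183 ] grip top left edge [-0.0475  0.1354  0.181 ]
tcp loc [-0.1215  0.001   0.2779] -0.2342888304192492
new hook [array([-0.0729,  0.0111,  0.2939]), array([-0.0729, -0.0077,  0.2939]), array([-0.0572,  0.0018,  0.2939]), array([-0.0903,  0.0018,  0.2939])]
```

View pics/hg.png

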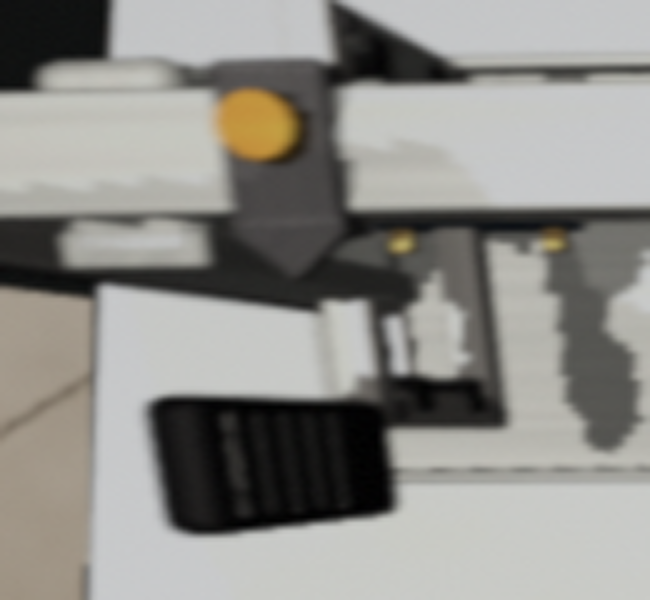

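The close-up shows the hung hook's front at crop (135,245), left of the pointer nose at (293,275), and its grip top at crop x of about 155–200. That puts the hung carrier at y ≈ +0.130 against +0.104 for the pointer. I'll lower in front of the gap, then go in.

```bash
python3 steer.py '0 0.001 0.025 0 0;0 0.0017 0.05 -0.2 0;0 0.0017 0.07 -0.2 0;0 0.0017 0.08 -0.2 0;0 0.0017 0.081 -0.2 0;0 0.0017 0.081 -0.2 0'; cat >> h.py <<'E'
RK=[.58138621,.12735811,np.radians(11.301804)]
def loc(w,q=RK):
    cc,ss=np.cos(q[2]),np.sin(q[2]);return np.round([cc*(w[0]-q[0])+ss*(w[1]-q[1]),-ss*(w[0]-q[0])+cc*(w[1]-q[1]),w[2]],4)
def stat():
    o=env.get_obs();print("tcp loc",loc(o["tool_pos"]),"rot",o["tool_rot"].round(2),"f",o["force"].round(1),"w",o["grip_width"].round(4));return o
E
python3 - <<'E'
from h import *
import pickle
stat();c=cam("wrist");stat();pickle.dump(c,open("w5.pkl","wb"));cv2.imwrite("pics/w5.png",c[0]);print(proj(T(RK,[(-.006,0,.175),(.006,0,.175),(0,.025,.202),(0,-.025,.202)]),c).round(1).tolist())
g=cv2.cvtColor(c[0],cv2.COLOR_BGR2GRAY)
u,v=proj(T(RK,[(0,0,.175)]),c)[0].astype(int);print(u,v);print(g[max(0,v-30):v+40,u].tolist() if v>0 else 0)
E
```

```text
time_s: 5.47
tool_pos: [0.4631, 0.1022, 0.1983]
tool_rot: [-180.0, 0.1, 11.1]
force: [0.4, 0.3, -1.7]
grip_width: 0.0093
grasp_force: 60.0Traceback (most recent call last):
  File "<stdin>", line 3, in <module>
  File "h.py", line 26, in stat
    o=env.get_obs();print("tcp loc",loc(o["tool_pos"]),"rot",o["tool_rot"].round(2),"f",o["force"].round(1),"w",o["grip_width"].round(4));return o
                                                                                                                ^^^^^^^^^^^^^^^^^^^^^
AttributeError: 'float' object has no attribute 'round'
```

```bash
sed -i 's/o\["grip_width"\].round(4)/round(float(o["grip_width"]),4)/' h.py
python3 - <<'E'
from h import *
import pickle
c=cam("wrist");stat();pickle.dump(c,open("w5.pkl","wb"));cv2.imwrite("pics/w5.png",c[0]);print(proj(T(RK,[(-.006,0,.175),(.006,0,.175),(0,.025,.202),(0,-.025,.202)]),c).round(1).tolist())
g=cv2.cvtColor(c[0],cv2.COLOR_BGR2GRAY)
print(g[150:270:3,326].tolist());print(g[220,290:362:2].tolist())
z=.2045+.008
print("hook",loc(atz((302,220),c,z)),loc(atz((350.5,220),c,z)))
E
```

```text
tcp loc [-0.1201 -0.0012  0.1993] rot [-1.800e+02 -3.000e-02  1.115e+01] f [ 0.3  0.2 -1.5] w 0.0096
[[319.0, 54.6], [318.8, 24.5], [249.3, 20.1], [386.1, 19.4]]
[138, 137, 138, 137, 131, 133, 134, 137, 137, 109, 53, 46, 59, 90, 106, 117, 118, 116, 117, 115, 116, 115, 114, 115, 94, 80, 80, 80, 79, 79, 79, 79, 80, 79, 79, 78, 79, 80, 41, 2]
[139, 139, 139, 140, 138, 111, 73, 85, 97, 108, 110, 113, 115, 113, 112, 110, 112, 115, 113, 114, 114, 115, 115, 117, 118, 118, 112, 106, 96, 80, 94, 135, 138, 139, 140, 140]
hook [-0.0727  0.0066  0.2125] [-0.0728 -0.0125  0.2125]
```

```bash
python3 - <<'E'
import pickle,cv2
c=pickle.load(open("w5.pkl","rb"));g=cv2.cvtColor(c[0],cv2.COLOR_BGR2GRAY)
for u in(300,340):print(u,g[10:80,u].tolist())
for r in(35,45):print(r,g[r,230:410:2].tolist())
E
```

```text
300 [194, 193, 194, 194, 194, 194, 193, 189, 180, 176, 176, 162, 123, 74, 54, 84, 131, 165, 184, 191, 194, 195, 195, 195, 195, 195, 195, 196, 195, 195, 195, 195, 195, 195, 195, 195, 196, 195, 195, 195, 193, 188, 176, 155, 122, 80, 53, 47, 49, 49, 50, 60, 72, 78, 81, 92, 105, 109, 107, 104, 104, 105, 106, 105, 104, 104, 104, 108, 118, 141]
340 [193, 194, 194, 194, 194, 194, 194, 188, 177, 170, 169, 148, 104, 62, 60, 100, 143, 171, 184, 192, 195, 195, 195, 194, 195, 194, 195, 196, 195, 195, 195, 195, 195, 196, 195, 195, 195, 196, 195, 195, 192, 185, 171, 147, 110, 71, 54, 52, 50, 50, 65, 92, 98, 89, 84, 88, 103, 108, 107, 105, 105, 106, 106, 105, 103, 102, 104, 115, 149, 177]
35 [160, 158, 155, 157, 162, 159, 159, 177, 165, 112, 101, 119, 118, 118, 118, 118, 122, 174, 194, 195, 195, 195, 195, 195, 195, 194, 194, 195, 195, 195, 194, 195, 195, 195, 195, 195, 195, 196, 195, 195, 195, 195, 194, 195, 195, 195, 195, 194, 195, 195, 195, 195, 195, 195, 195, 194, 195, 195, 195, 194, 195, 196, 195, 186, 180, 181, 180, 180, 181, 181, 181, 181, 181, 176, 109, 84, 134, 182, 171, 157, 158, 160, 157, 156, 160, 166, 192, 194, 194, 194]
45 [172, 158, 157, 156, 161, 162, 158, 164, 169, 123, 99, 119, 121, 120, 121, 122, 123, 131, 153, 191, 195, 195, 195, 195, 195, 195, 195, 196, 194, 196, 195, 196, 195, 195, 196, 195, 196, 195, 195, 196, 195, 196, 196, 196, 196, 196, 195, 195, 195, 196, 195, 195, 195, 195, 195, 195, 196, 195, 196, 195, 196, 195, 195, 193, 191, 185, 184, 184, 184, 184, 184, 184, 178, 111, 87, 82, 127, 163, 149, 147, 154, 156, 154, 156, 161, 175, 194, 194, 195, 195]
```

```bash
python3 steer.py '0 -0.0045 0.002 0.1 0;0.015 -0.0045 0.002 0.1 0;0.035 -0.0045 0.002 0.1 0;0.055 -0.0045 0.002 0.1 0;0.067 -0.0045 0.002 0.1 0;0.072 -0.0045 0.002 0.1 0;0.072 -0.0045 0.002 0.1 0;0.072 -0.0045 0.002 0.1 0'; python3 - <<'E'
from h import *
import pickle
c=cam("wrist");stat();pickle.dump(c,open("w6.pkl","wb"));s=cam("side");t=cam("top")
m=np.zeros((600,800,3),np.uint8);m[:300,:400]=cv2.resize(c[0],(400,300),interpolation=cv2.INTER_AREA);m[:300,400:]=cv2.resize(s[0][180:330,190:390],(400,300),interpolation=cv2.INTER_CUBIC);m[300:,:]=cv2.resize(s[0][200:290,220:340],(800,600),interpolation=cv2.INTER_CUBIC)[150:450];cv2.imwrite("pics/m6.png",m)
E
```

```text
time_s: 6.18
tool_pos: [0.5327, 0.1219, 0.197]
tool_rot: [-180.0, 0.0, 11.1]
force: [-0.6, -0.9, -2.8]
grip_width: 0.0099
grasp_force: 60.0
tcp loc [-0.0491  0.0041  0.1969] rot [1.7998e+02 2.0000e-02 1.1140e+01] f [ 0.4  0.8 -1.7] w 0.0099
```

View pics/m6.png

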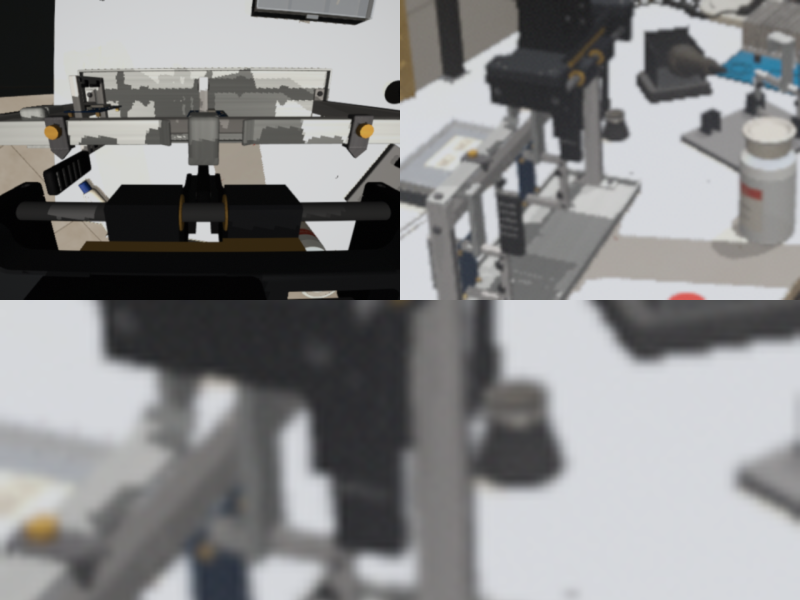

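The hook sits over the rail inside the gap: wrist tile (204,135), keeper ends at about 170 and 240, neck clear in front of the rail. I'll check x numerically before lowering.

```bash
python3 - <<'E'
from h import *
import pickle
c=pickle.load(open("w6.pkl","rb"));g=cv2.cvtColor(c[0],cv2.COLOR_BGR2GRAY)
print("hookcol 326 from165",g[165:285:2,326].tolist())
for u in(290,370):print(u,"from170",g[170:250:2,u].tolist())
print("row 215 from 260",g[215,260:390:2].tolist())
P=[(-.006,.018,.175),(.006,.018,.175),(-.009,.05,.196),(.009,.05,.196),(0,.025,.202),(0,-.025,.202)]
print(proj(T(RK,P),c).round(1).tolist())
z=.1969+.0142
for v in(176,262):print(v,loc(atz((327,v),c,z)))
print(loc(atz((302,225),c,z)),loc(atz((351,225),c,z)))
E
```

```text
hookcol 326 from165 [149, 150, 149, 149, 149, 149, 131, 82, 50, 51, 55, 76, 99, 111, 122, 127, 128, 127, 127, 127, 127, 126, 127, 126, 126, 126, 125, 126, 124, 98, 87, 89, 87, 87, 88, 87, 87, 87, 88, 87, 87, 86, 86, 87, 87, 86, 87, 88, 88, 72, 17, 5, 5, 5, 3, 5, 4, 4, 5, 6]
290 from170 [89, 90, 89, 91, 87, 86, 87, 84, 78, 58, 68, 91, 98, 100, 100, 100, 99, 100, 100, 101, 100, 81, 85, 110, 143, 142, 107, 67, 88, 143, 210, 214, 214, 214, 215, 214, 214, 214, 214, 213]
370 from170 [122, 120, 119, 116, 119, 118, 118, 116, 90, 58, 72, 93, 97, 99, 99, 99, 99, 100, 100, 100, 99, 81, 111, 120, 118, 122, 114, 61, 94, 118, 151, 153, 152, 153, 153, 152, 153, 153, 152, 152]
row 215 from 260 [77, 79, 81, 79, 80, 74, 62, 95, 105, 93, 92, 99, 108, 98, 92, 99, 112, 117, 117, 116, 95, 80, 95, 108, 118, 121, 125, 126, 125, 123, 123, 125, 126, 126, 125, 125, 126, 127, 128, 130, 130, 125, 120, 110, 94, 91, 117, 119, 120, 120, 119, 119, 120, 120, 120, 121, 120, 121, 121, 121, 122, 121, 122, 115, 74]
[[295.7, 213.5], [295.0, 189.5], [220.1, 230.6], [216.2, 190.1], [273.2, 213.4], [392.5, 213.1]]
176 [0.0164 0.0025 0.2111]
262 [-0.0183  0.0025  0.2111]
[-0.0027  0.0124  0.2111] [-0.0028 -0.007   0.2111]
```

```bash
python3 steer.py '0.001 0 0.008 0 0;0.001 0 0.016 0 0;0.001 0 0.022 0 0;0.001 0 0.026 0 0;0.001 0 0.0275 0 0;0.001 0 0.0275 0 0'; python3 - <<'E'
from h import *
import pickle
c=cam("wrist");stat();pickle.dump(c,open("w7.pkl","wb"))
hs=cv2.cvtColor(c[0],cv2.COLOR_BGR2HSV);m=((hs[:,:,0]>10)&(hs[:,:,0]<28)&(hs[:,:,1]>130)&(hs[:,:,2]>90)).astype(np.uint8);m[300:]=0
_,_,st,ce=cv2.connectedComponentsWithStats(m)
for s,e in zip(st,ce):
    if 60<s[4]<2000:print(s,e.round(1),loc(atz(e,c,.204)))
g=cv2.cvtColor(c[0],cv2.COLOR_BGR2GRAY);print("row240 from 280",g[240,280:375:2].tolist())
E
```

```text
time_s: 6.83
tool_pos: [0.5337, 0.1217, 0.169]
tool_rot: [180.0, 0.1, 11.1]
force: [-0.0, -0.0, -1.8]
grip_width: 0.0095
grasp_force: 60.0
tcp loc [-0.0475  0.004   0.1692] rot [-1.800e+02 -1.000e-02  1.114e+01] f [ 0.1  0.7 -2. ] w 0.0096
[ 13 218  27  28 535] [ 25.9 231.3] [0.0018 0.1054 0.204 ]
[631 218   9  24 172] [635.6 230.3] [ 0.0015 -0.1038  0.204 ]
row240 from 280 [218, 217, 217, 218, 217, 217, 218, 217, 216, 217, 192, 86, 76, 81, 87, 89, 91, 93, 91, 89, 87, 89, 90, 89, 89, 89, 89, 89, 90, 90, 89, 86, 82, 79, 70, 121, 155, 157, 155, 156, 156, 156, 156, 156, 155, 156, 156, 156]
```

```bash
python3 steer.py '0 0.01 0 0 0;0 0.028 0 0 0;0 0.046 0 0 0;0 0.064 0 0 0;0 0.082 0 0 0;0 0.098 0 0 0;0 0.107 0 0 0;0 0.107 0 0 0'; cat > scr.py <<'E'
from h import *
import sys
c=cam("wrist");stat();cv2.imwrite(sys.argv[1],c[0])
hs=cv2.cvtColor(c[0],cv2.COLOR_BGR2HSV);m=((hs[:,:,0]>10)&(hs[:,:,0]<28)&(hs[:,:,1]>130)&(hs[:,:,2]>90)).astype(np.uint8);m[290:]=0
_,_,st,ce=cv2.connectedComponentsWithStats(m)
for s,e in zip(st,ce):
    if 60<s[4]<2000:print(s,e.round(1),loc(atz(e,c,.204)))
g=cv2.cvtColor(c[0],cv2.COLOR_BGR2GRAY)
for r in(175,180,185,245,255,265):print(r,"from 280",g[r,280:375:2].tolist())
print("proj hook sides at TCP y: z.183", proj(T(RK,[(-.013,y,.183) for y in(-.09,-.1,-.11,-.12)]),c).round(1).tolist())
E
python3 scr.py pics/w8.png
```

```text
time_s: 7.55
tool_pos: [0.5552, 0.0133, 0.169]
tool_rot: [179.9, 0.0, 10.9]
force: [0.1, 0.6, -2.2]
grip_width: 0.0098
grasp_force: 60.0
tcp loc [-0.0479 -0.1045  0.1691] rot [-180.      0.     10.98] f [-0.5 -0.  -1.4] w 0.0095
[306 215  29  28 589] [320.  228.5] [ 0.0022 -0.1062  0.204 ]
175 from 280 [91, 91, 91, 92, 91, 92, 92, 93, 108, 123, 114, 97, 89, 86, 86, 86, 98, 111, 90, 83, 105, 107, 108, 109, 111, 110, 76, 54, 54, 55, 54, 55, 76, 88, 87, 88, 95, 118, 126, 132, 133, 133, 132, 134, 133, 133, 131, 110]
180 from 280 [88, 87, 88, 88, 88, 89, 88, 89, 100, 123, 117, 53, 31, 43, 46, 46, 49, 44, 45, 50, 57, 57, 57, 57, 58, 57, 53, 55, 57, 57, 57, 57, 55, 34, 17, 13, 20, 36, 36, 34, 82, 128, 135, 135, 135, 136, 135, 135]
185 from 280 [89, 89, 88, 89, 87, 90, 89, 89, 99, 103, 41, 51, 69, 63, 56, 55, 55, 55, 54, 55, 55, 55, 54, 55, 54, 55, 55, 54, 53, 54, 54, 56, 65, 78, 69, 36, 24, 16, 14, 17, 19, 24, 71, 124, 131, 130, 131, 131]
245 from 280 [85, 85, 85, 85, 84, 85, 85, 86, 85, 84, 67, 44, 34, 35, 41, 45, 48, 46, 42, 37, 35, 35, 34, 34, 35, 35, 35, 37, 37, 38, 59, 79, 85, 85, 84, 84, 85, 84, 84, 84, 84, 85, 84, 84, 84, 84, 85, 85]
255 from 280 [212, 212, 212, 212, 212, 212, 213, 212, 212, 210, 165, 59, 35, 34, 34, 35, 38, 39, 39, 36, 35, 34, 34, 35, 34, 33, 34, 34, 35, 37, 60, 79, 87, 90, 85, 119, 150, 150, 150, 150, 151, 150, 150, 151, 150, 150, 150, 150]
265 from 280 [212, 212, 212, 212, 213, 212, 212, 212, 212, 212, 207, 174, 105, 45, 34, 34, 34, 34, 33, 33, 33, 33, 34, 34, 34, 34, 33, 37, 62, 104, 132, 137, 137, 137, 144, 150, 150, 150, 151, 150, 151, 150, 150, 150, 151, 150, 151, 150]
proj hook sides at TCP y: z.183 [[281.1, 251.7], [305.7, 251.5], [330.4, 251.3], [355.1, 251.1]]
```

```bash
python3 steer.py '0 -0.0015 0 0 0;0 -0.0015 0.001 0 0;0 -0.0015 0.002 0 0;0 -0.0015 0.002 0 0'; python3 scr.py pics/w9.png | head -2
```

```text
time_s: 7.93
tool_pos: [0.5544, 0.0201, 0.1685]
tool_rot: [180.0, -0.0, 11.3]
force: [-3.7, 0.9, 4.7]
grip_width: 0.0093
grasp_force: 60.0
tcp loc [-0.0475 -0.0999  0.1685] rot [ 1.800e+02 -4.000e-02  1.126e+01] f [-3.1  0.6  5. ] w 0.0098
[329 217  29  28 598] [343.2 230.3] [ 0.0022 -0.1067  0.204 ]
```

```bash
python3 steer.py '0 0 -0.001 0 0;0 0 -0.0015 0 0;0 0 -0.0015 0 0;0 0 -0.0015 0 0';  python3 scr.py pics/w9.png | egrep -v "^(175|180|185|265)"
```

```text
time_s: 8.32
tool_pos: [0.5544, 0.0191, 0.1688]
tool_rot: [-180.0, -0.0, 11.2]
force: [-0.7, 2.0, 0.5]
grip_width: 0.0096
grasp_force: 60.0
tcp loc [-0.0477 -0.1009  0.1687] rot [-1.7997e+02 -1.0000e-02  1.1170e+01] f [-1.   2.1  0.7] w 0.0099
[326 216  29  28 597] [339.9 229.7] [ 0.0022 -0.1067  0.204 ]
245 from 280 [86, 87, 87, 86, 87, 87, 86, 86, 87, 86, 86, 86, 86, 87, 86, 92, 113, 112, 105, 84, 42, 35, 38, 37, 35, 36, 36, 36, 35, 39, 41, 37, 36, 36, 38, 36, 34, 34, 35, 41, 81, 86, 85, 85, 86, 86, 85, 85]
255 from 280 [211, 211, 212, 212, 212, 211, 211, 211, 211, 211, 174, 89, 87, 87, 85, 85, 87, 88, 86, 79, 41, 34, 34, 34, 35, 37, 35, 35, 35, 35, 35, 35, 35, 35, 35, 34, 33, 35, 34, 76, 147, 152, 152, 151, 151, 151, 151, 151]
proj hook sides at TCP y: z.183 [[296.0, 252.4], [320.7, 252.4], [345.4, 252.3], [370.1, 252.3]]
```

```bash
python3 steer.py '0 0.002 -0.001 0 0;0 0.005 -0.001 0 0;0 0.005 -0.001 0 0;0 0.005 -0.001 0 0;0 0.005 -0.001 0 0;0 0.005 -0.001 0 0';  python3 scr.py pics/w10.png | egrep -v "^(175|180|185|265)"
```

```text
time_s: 8.87
tool_pos: [0.5553, 0.0133, 0.1696]
tool_rot: [-180.0, 0.0, 11.1]
force: [-0.3, 0.4, -1.7]
grip_width: 0.0095
grasp_force: 60.0
tcp loc [-0.048  -0.1066  0.1696] rot [-1.800e+02  1.000e-02  1.113e+01] f [ 0.5  0.5 -1.3] w 0.0096
[309 215  28  27 580] [322.2 228.3] [ 0.0022 -0.1067  0.204 ]
245 from 280 [85, 84, 85, 85, 84, 85, 85, 85, 85, 83, 85, 73, 36, 35, 36, 47, 49, 48, 37, 36, 35, 35, 35, 35, 35, 34, 35, 34, 35, 38, 34, 61, 84, 84, 84, 84, 84, 86, 84, 84, 85, 85, 84, 84, 84, 84, 84, 85]
255 from 280 [212, 212, 212, 212, 213, 212, 212, 212, 212, 212, 186, 90, 38, 34, 34, 33, 34, 36, 35, 34, 35, 34, 35, 35, 35, 34, 34, 34, 34, 34, 32, 61, 87, 91, 84, 119, 151, 150, 151, 151, 151, 150, 151, 150, 150, 150, 151, 151]
proj hook sides at TCP y: z.183 [[281.7, 251.2], [306.3, 251.1], [330.9, 251.0], [355.5, 251.0]]
```

```bash
python3 steer.py '0 -0.0005 0.001 0 0;0 -0.0005 0.0015 0 0;0 -0.0005 0.0015 0 0;0 -0.0005 0.0015 0 0.012;0 -0.0005 0.0015 0 0.02;0 -0.0005 0.0015 0 0.04;0 -0.0005 0.0015 0 0.04;0 -0.0005 0.0015 0 0.04';  python3 scr.py pics/w11.png | egrep -v "^(175|180|185|265)"
```

```text
time_s: 9.58
tool_pos: [0.5553, 0.014, 0.1682]
tool_rot: [180.0, -0.0, 11.1]
force: [0.2, -0.2, -0.4]
grip_width: 0.0313
grasp_force: 0.0
tcp loc [-0.0479 -0.1061  0.1682] rot [-180.      0.     11.13] f [0.8 0.3 1.7] w 0.034
[310 216  29  28 611] [324.1 229.9] [ 0.0021 -0.1067  0.204 ]
245 from 280 [90, 89, 90, 90, 89, 90, 90, 91, 90, 90, 90, 90, 70, 36, 41, 43, 49, 53, 53, 52, 51, 53, 57, 54, 53, 51, 52, 51, 50, 51, 51, 48, 67, 90, 90, 91, 89, 90, 91, 89, 90, 89, 89, 90, 90, 90, 90, 90]
255 from 280 [217, 217, 217, 217, 218, 217, 218, 218, 217, 217, 208, 107, 73, 37, 36, 37, 36, 39, 50, 52, 52, 51, 51, 52, 52, 51, 50, 50, 49, 50, 50, 47, 69, 94, 90, 113, 153, 156, 156, 157, 157, 155, 157, 156, 156, 156, 156, 157]
proj hook sides at TCP y: z.183 [[282.9, 252.6], [307.7, 252.6], [332.5, 252.5], [357.3, 252.4]]
```

```bash
python3 steer.py '0 0 -0.01 0 0.05;0 0 -0.035 0 0.05;0 0 -0.065 0 0.05;0 -0.01 -0.09 0 0.05;0 -0.04 -0.1 0 0.05;0 -0.08 -0.1 0 0.05;0 -0.12 -0.1 0 0.05;0 -0.16 -0.1 0 0.05'; python3 steer.py '0 -0.035 0 0 0.05;0 -0.06 0 0 0.05;0 -0.076 0 0 0.05;0 -0.076 0 0 0.05;0 -0.076 0 0 0.05;0 -0.076 0 0 0.05';  python3 - <<'E'
from h import *
import pickle
c=cam("wrist");stat();pickle.dump(c,open("w12.pkl","wb"));cv2.imwrite("pics/w12.png",c[0])
g=cv2.cvtColor(c[0],cv2.COLOR_BGR2GRAY)
q=proj(T(RK,[(-.048,.135,.181),(-.048,.125,.181),(-.06,.13,.181),(-.036,.13,.181),(0,.104,.204)]),c).round(1);print(q.tolist())
r=int(q[0,1]);print("row",r,"from",int(q[0,0])-30,g[r,int(q[0,0])-30:int(q[1,0])+40:2].tolist())
u=int((q[0,0]+q[1,0])/2);print("col",u,"from",int(q[3,1])-30,g[int(q[3,1])-30:int(q[2,1])+25:2,u].tolist())
E
```

```text
time_s: 10.3
tool_pos: [0.5242, 0.1724, 0.2696]
tool_rot: [180.0, -0.1, 11.1]
force: [0.7, 0.4, -1.1]
grip_width: 0.0499
grasp_force: 0.0
time_s: 10.8
tool_pos: [0.5104, 0.2441, 0.2684]
tool_rot: [179.9, -0.0, 11.0]
force: [0.1, 0.9, 0.1]
grip_width: 0.0499
grasp_force: 0.0
tcp loc [-0.0467  0.1279  0.2683] rot [179.94  -0.    10.98] f [ 1.1 -0.8  0.1] w 0.0499
[[314.6, 253.7], [328.4, 253.6], [321.6, 269.1], [321.3, 237.7], [362.7, 192.2]]
row 253 from 284 [225, 225, 225, 225, 225, 224, 225, 225, 225, 225, 225, 225, 189, 48, 8, 10, 8, 8, 7, 25, 170, 225, 225, 225, 225, 225, 225, 225, 225, 225, 225, 225, 225, 225, 225, 225, 225, 225, 225, 225, 225, 220]
col 321 from 207 [91, 84, 92, 99, 101, 102, 60, 11, 10, 10, 11, 7, 5, 6, 6, 5, 7, 11, 8, 9, 8, 8, 8, 8, 8, 9, 9, 9, 16, 62, 192, 224, 225, 225, 225, 225, 225, 225, 225, 225, 225, 225, 225, 225]
```

View pics/w12.png

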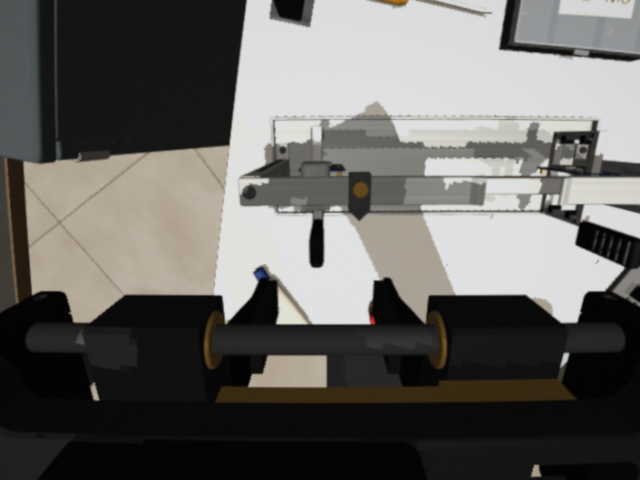

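The hung carrier's grip top is at (316,252), hook at (316,170), left of the pointer screw at (361,190), and the fingers straddle it. I'll grip it.

```bash
python3 steer.py '0.0005 -0.006 0.03 0 0.05;0.0005 -0.006 0.065 0 0.05;0.0005 -0.006 0.09 0 0.05;0.0005 -0.006 0.101 0 0.05;0.0005 -0.006 0.101 0 0.04;0.0005 -0.006 0.101 0 0.03;0.0005 -0.006 0.101 0 0.025;0.0005 -0.006 0.101 0 0.02'; python3 steer.py '0 0 0 0 0.015;0 0 0 0 0.01;0 0 0 0 0;0 0 0 0 0;0 0 0 0 0' 40;python3 scr.py pics/w13.png | egrep -v "^(175|180|185|265)"
```

```text
time_s: 11.52
tool_pos: [0.5103, 0.2519, 0.1692]
tool_rot: [-180.0, -0.2, 11.1]
force: [-0.3, 0.7, 0.1]
grip_width: 0.0311
grasp_force: 0.0
time_s: 11.93
tool_pos: [0.5093, 0.2515, 0.1677]
tool_rot: [180.0, -0.0, 11.1]
force: [-0.0, 0.3, 2.1]
grip_width: 0.0096
grasp_force: 40.0
tcp loc [-0.0463  0.1359  0.1677] rot [ 1.7998e+02 -4.0000e-02  1.1130e+01] f [-0.5 -1.   3.7] w 0.0092
[399 222  29  28 612] [413.1 235.5] [0.0017 0.1057 0.204 ]
245 from 280 [97, 97, 97, 97, 97, 97, 97, 96, 97, 96, 97, 97, 97, 97, 103, 108, 115, 111, 98, 97, 97, 98, 97, 97, 97, 97, 97, 97, 97, 97, 97, 98, 97, 97, 98, 97, 97, 97, 98, 97, 97, 97, 97, 97, 97, 97, 98, 98]
255 from 280 [97, 97, 97, 97, 98, 97, 97, 97, 97, 97, 97, 97, 96, 97, 97, 97, 97, 97, 96, 98, 97, 97, 97, 96, 97, 97, 98, 97, 98, 97, 97, 96, 97, 97, 97, 97, 96, 96, 97, 96, 97, 96, 96, 96, 96, 97, 96, 97]
proj hook sides at TCP y: z.183 [[831.5, 253.3], [849.1, 253.1], [866.0, 252.9], [882.2, 252.7]]
```

```bash
python3 steer.py '0 0 -0.002 0 0;0 0.004 -0.003 0 0;0 0.012 -0.003 0 0;0 0.02 -0.003 0 0;0 0.026 -0.003 0 0;0 0.029 -0.003 0 0;0 0.029 -0.003 0 0;0 0.029 -0.003 0 0'; python3 steer.py '0 0 0 0 0;0 0 0 0 0;0 0 0 0 0';python3 scr.py pics/w14.png | egrep -v "^(175|180|185|265)"
```

```text
time_s: 12.65
tool_pos: [0.5147, 0.2227, 0.1702]
tool_rot: [-180.0, 0.0, 11.1]
force: [-0.3, 0.4, -2.2]
grip_width: 0.0095
grasp_force: 40.0
time_s: 12.9
tool_pos: [0.5145, 0.2234, 0.1702]
tool_rot: [-180.0, -0.0, 11.2]
force: [-0.4, 0.3, -0.9]
grip_width: 0.0097
grasp_force: 40.0
tcp loc [-0.0468  0.1073  0.1702] rot [-180.      0.     11.16] f [-0.1  0.6 -1. ] w 0.0098
[314 219  28  27 587] [327.3 232.5] [0.0017 0.1057 0.204 ]
245 from 280 [96, 95, 96, 95, 95, 95, 96, 95, 95, 95, 95, 95, 96, 93, 61, 49, 51, 40, 39, 41, 55, 66, 76, 77, 89, 86, 72, 55, 40, 37, 38, 38, 37, 45, 90, 96, 96, 96, 96, 97, 96, 96, 96, 96, 97, 95, 97, 97]
255 from 280 [155, 154, 154, 154, 152, 150, 150, 150, 150, 149, 123, 78, 78, 78, 57, 37, 38, 39, 39, 39, 40, 39, 38, 39, 40, 38, 38, 38, 38, 37, 37, 37, 37, 47, 73, 125, 150, 129, 117, 117, 117, 117, 117, 117, 117, 118, 117, 117]
proj hook sides at TCP y: z.183 [[772.0, 251.4], [791.1, 251.3], [809.7, 251.1], [827.7, 251.0]]
```

```bash
python3 steer.py '0 0.0005 0.001 0 0;0 0.0005 0.002 0 0;0 0.0005 0.0025 0 0;0 0.0005 0.0025 0 0;0 0.0005 0.0025 0 0.012;0 0.0005 0.0025 0 0.02;0 0.0005 0.0025 0 0.04;0 0.0005 0.0025 0 0.04'; python3 steer.py '0 0 0 0 0.045;0 0 0 0 0.045'; python3 steer.py '0 0 -0.01 0 0.05;0 0 -0.04 0 0.05;0 0 -0.08 0 0.05;0 0 -0.1 0 0.05;0 0.035 -0.1 0 0.05;0 0.07 -0.1 0 0.05;0 0.1 -0.1 0 0.05;0 0.105 -0.1 0 0.05';python3 steer.py '-0.03 0 -0.02 0 0.05;-0.06 0 -0.02 0 0.05;-0.06 0 -0.02 0 0.05;-0.06 0 -0.02 0 0.05;-0.06 0 -0.02 0 0.05';python3 - <<'E'
from h import *
c=cam("wrist");stat();t=cam("top");s=cam("side");import pickle;pickle.dump((c,t,s),open("fin.pkl","wb"))
cv2.imwrite("pics/w15.png",c[0])
hs=cv2.cvtColor(c[0],cv2.COLOR_BGR2HSV);m=((hs[:,:,0]>10)&(hs[:,:,0]<28)&(hs[:,:,1]>130)&(hs[:,:,2]>90)).astype(np.uint8);m[290:]=0
_,_,st,ce=cv2.connectedComponentsWithStats(m)
for a,e in zip(st,ce):
    if 60<a[4]<2000:print(e.round(1),loc(atz(e,c,.204)))
g=cv2.cvtColor(c[0],cv2.COLOR_BGR2GRAY);b=(g<30).astype(np.uint8);b[290:]=0
_,_,st,ce=cv2.connectedComponentsWithStats(b)
for a,e in zip(st,ce):
    if 200<a[4]<9000:print("dark",a,e.round(1))
print(proj(T(RK,[(-.06,.1057,.181),(-.036,.1057,.181),(-.06,-.1067,.181),(-.036,-.1067,.181)]),c).round(1).tolist())
v=np.zeros((480,800,3),np.uint8);v[:300,:400]=cv2.resize(c[0],(400,300));v[:300,400:]=cv2.resize(s[0][180:330,190:390],(400,300));v[300:,:400]=cv2.resize(t[0],(640,480))[150:330,120:520];cv2.imwrite("pics/fin.png",v)
E
```

```text
time_s: 13.62
tool_pos: [0.5149, 0.2226, 0.1678]
tool_rot: [-180.0, -0.0, 11.1]
force: [-0.3, 0.0, 0.5]
grip_width: 0.0248
grasp_force: 0.0
time_s: 13.78
tool_pos: [0.5148, 0.2225, 0.1677]
tool_rot: [180.0, -0.0, 11.1]
force: [0.3, 0.1, -0.2]
grip_width: 0.0376
grasp_force: 0.0
time_s: 14.45
tool_pos: [0.5368, 0.1123, 0.2683]
tool_rot: [179.8, -0.0, 10.6]
force: [0.2, -1.2, 0.1]
grip_width: 0.05
grasp_force: 0.0
time_s: 14.87
tool_pos: [0.4766, 0.1081, 0.2884]
tool_rot: [179.9, -0.1, 11.1]
force: [-0.7, -0.9, -0.4]
grip_width: 0.05
grasp_force: 0.0
tcp loc [-0.1064  0.0017  0.2881] rot [ 1.7999e+02 -5.0000e-02  1.1150e+01] f [-0.2 -0.5  0.3] w 0.0501
[494.2  90.1] [ 0.002  -0.1062  0.204 ]
[158.7  91.7] [0.0016 0.1053 0.204 ]
dark [609  41  31  30 705] [625.9  57. ]
dark [176 143  52  40 906] [198.3 163.3]
dark [439 152  38  34 826] [456.7 168. ]
dark [580 186  34  22 445] [596.9 196.3]
dark [539 241  30  22 336] [553.3 251.4]
dark [582 268  27  22 297] [594.9 278.5]
[[183.7, 184.6], [179.8, 151.4], [469.2, 183.8], [473.0, 150.6]]
```

View pics/fin.png

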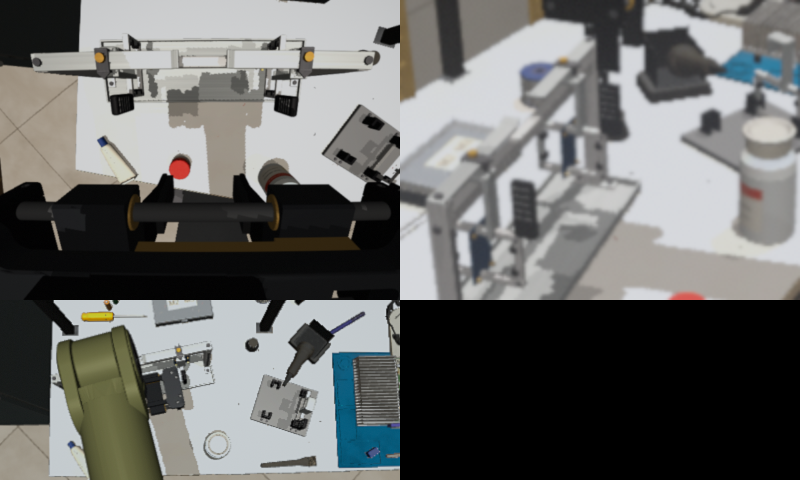

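Both board carriers hang under their pointers: grips at wrist tile (123,102) and (286,104), screws at (99,57) and (309,56), symmetric and within about 1 mm of the prediction. The empty carrier and the loose items are unmoved and the gripper is clear. I'll let everything settle, then hand in.

```bash
python3 steer.py '0 0 0 0 0.05;0 0 0 0 0.05;0 0 0 0 0.05;0 0 0 0 0.05;0 0 0 0 0.05;0 0 0 0 0.05;0 0 0 0 0.05;0 0 0 0 0.05' >/dev/null; python3 - <<'E'
from h import *
c=cam("wrist");g=cv2.cvtColor(c[0],cv2.COLOR_BGR2GRAY);b=(g<30).astype(np.uint8);b[290:]=0
_,_,st,ce=cv2.connectedComponentsWithStats(b)
for a,e in zip(st,ce):
    if 800<a[4]<1000:print("dark",a,e.round(1))
print(env.sign_off())
E
```

```text
dark [175 142  53  40 920] [197.6 162.2]
dark [440 152  37  33 835] [457.3 167.2]
the job is handed in; nothing more can be done
None
```

The job is handed in at about 16 s on the robot's clock: both board carriers hang at rest under their pointers, each within about 1 mm by camera (new board right, other board left), the empty carrier is still in its slot, and the bottle, jar and tube look unmoved; sign-off returned no verdict.

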